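Close the leaning flow-cell clamp screw with the square driver

TASK

Take the red-handled square driver out of its stand and set it square on the axis of the leaning brass clamp screw of the flow-cell head; under light pressure turn it backwards (anticlockwise) until the bit drops fully into the square recess, and only then screw clockwise, keeping the bit pressed fully in and square, until the screw's flange sits home. Then lift the driver straight off and hang it back in its stand. Never bear hard on the screw or wrench on once it is home, never turn it by the fingers or with the driver aslant, and leave the dish, vial, crucible and stopper where they are.

Things in the scene. Friction and masses are not known exactly. Their poses are not given: they have to be found in the camera images.
- driver_grip (a point): Centre of the handle of the loose driver, a red square bar 24 x 24 mm, 48 mm long (24 mm of it above and below this point), which stands upright in its stand at the start. z points up along the driver from the bit to the handle; x and y are square to the handle's flats. The driver weighs about 120 g.
- driver_tip (a point): End of the driver's bit, on its axis, 74 mm below driver_grip; same axes. Above it: steel bit 12 mm square, flats parallel to the handle's, tapering over its last 4.5 mm to 8 mm square; round shank 12 mm across (14 to 44 mm up); black guard disc 33 mm across (44 to 48 mm); red handle (48 to 96 mm); 4 mm black cap.
- driver: The whole driver; origin and axes as driver_tip.
- stand_hole (a point): Centre of the mouth of the hole in the top of the driver's stand, a grey block 60 x 60 x 80 mm on a black foot, fixed to the bench (z up). The hole is round, 22 mm across, 46 mm deep. The driver hangs in it with its guard disc on the block's top: its tip is then 44 mm below this point.
- screw: Clamp screw of the flow-cell head (round aluminium, leaning 0.26 rad, on a grey base plate 104 x 84 mm fixed to the bench). Origin on the screw's axis at the head's seat face; z points out along the axis, towards the driver. It moves 4.5 mm inwards as it is screwed in and its axes do not turn with the screw.
- screw_top (a point): Centre of the top of the brass screw head (26 mm square, 14 high, on a 37 mm round flange), 21.5 mm out along z from screw, same axes. In it a square recess 13 mm wide, 11 deep, with a floor, turned by an unknown angle (0.3 to 1.27 rad) from these x and y axes, the same every 90 degrees. A bit not in line with the square goes in at most about 3 mm by its taper and stops; turned into line it goes in 11 mm.
- screw_turn (a joint): How far the screw has been turned in, rad: 0 at the start (a stop: it cannot be unscrewed), grows clockwise seen from outside, and stops hard at 1.286 when its flange sits on the head. It goes inwards 3.5 mm per rad. Turning takes about 0.09 N m, and it stays where it is left. A push of about 5 N along the axis is right; a bit wedged askew in the recess multiplies the push several times.
- petri: Bystander: a round covered dish, 61 mm across, 14 mm high; origin under its centre.
- vial: Bystander: a small vial with a green cap, 22 mm across, 45 mm high; origin under its centre.
- crucible: Bystander: a white crucible with a lid, 43 mm across, 46 mm high; origin under its centre.
- stopper: Bystander: a red-brown rubber-coloured stopper, 23 mm across, 22 mm high; origin under its centre.
There are look-alikes about, which are no part of the job. There is more than one size of the driver; the job needs the larger.

How it is judged:
By the outcome, as a careful person would: the job done as asked, in the order asked, and still so for the second after the job is handed in, with the robot touching nothing.
It also fails if it takes over 64 s, if anything falls off the work surface, if the arm or the gripper's body presses on something with over 40 N, if the wrist force passes 120 N, or if a joint passes its speed limit or range.

ROBOT

A 6-joint arm with a two-finger parallel gripper is mounted at the origin on a cart in front of the work surface, level with it; the furniture and walls round the work are solid. World frame = base frame: x ahead of the robot, y to its left, z up, the work surface at z = 0. Lengths are in m, angles in rad, forces in N, time in s.
With the tool pointing down it reaches from about 0.375 to 0.925 m from the base axis. Payload 5.7 kg.
Tool frame: the origin (TCP) lies at the very end of the fingers, on their centre line; the grasp point (between the pads) lies ctrl.pinch_z behind it (ctrl.pinch_z is the distance from the TCP to the grasp point, in m); z points along the fingers, y is the line along which they close (so a half turn about z gives the same grasp; the last joint's range is limited). The gripper opens to 85 mm and grips with 20 to 120 N. Pads are 22 mm wide; open, the fingers measure 114 mm over their backs; the gripper's body (76 mm by 85 mm) begins 54 mm behind the grasp point. The pads swing forward as they close: fully open they stand 13 mm farther back than shut.
Start: joints at [1.002, 0.359, 1.51, -0, 1.272, -0.115], TCP at [0.263, 0.539, 0.231] pointing down, gripper open.
Joint ranges: [-2.97, 2.97], [-1.01, 2.36], [0.21, 2.38], [-0.96, 4.11], [0.2, 2.71], [-2.98, 2.98]. Speed limits (rad/s): [2.39, 2.39, 3.14, 3.14, 3.14, 3.14].

INTERFACE

Orientations are given as [roll, pitch, yaw] about the fixed x, y, z axes, in that order (R = Rz(yaw) Ry(pitch) Rx(roll)).
In Python, from cell import ctrl gives the robot as it stands.
- The arm moves only by the tool move_arm, never from a script. Its argument "plan" is a list of rows, each a list of 3 entries, a list of its own where there are three numbers: the turn, a rotation vector about the tool's x, y, z in units of 90 degrees (1.0 is 90 degrees), then the shift along the tool's x, y, z in units of 0.25 m (1.0 is 0.25 m), then the gripper's target within -1 to 1 (shut at 1, half-way at 0, fully open at -1). A call has 1 to 12 rows; each row shifts and turns the commanded pose from where the row before left it, along the tool's axes as they then stand; what a row does not reach is not made up. A row lasts 1/10 s, in which the tool goes at most 50 mm and 8.59 degrees, less where a joint would pass 70% of its speed; a pose out of reach is approached as far as the arm can. A call with a number of a shift or a turn outside -1 to 1 is refused whole. A call with a gripper value outside its range is refused whole. The fingers move at their own pace and stop on an object; "grip_force" is the grip in N (left out, the last holds). Time passes only in rows, so rows that do not move let the fingers close. It gives the time, the measured TCP pose, the force, the opening and the grip force at its end, in the units of the state.
- ctrl.get_state(): the state, without advancing time (a new reading comes with each control period).
- ctrl.snapshot(name): name is "scene" or "top"; returns a dict with "frame" (400x640x3 uint8, red, green, blue), "fx", "fy", "cx", "cy" (pixels), "T" (4x4, takes a point from camera to world coordinates). Camera axes: x right, y down, z forward; pixel columns grow to the right and rows downward; lengths in m; the calibration is good to about 2 mm. A picture is of the moment at which its call begins. There is no depth.
- ctrl.close_job(): hands the job in; it is judged then, once.
The state is a dict: "clock": time; "qpos": joint angles; "qvel": joint speeds; "joint_torque": joint torques, N m; "ee_pos": TCP position; "tcp_rot": TCP orientation; "wrist_force": force on the tool from outside, world axes, zero at the start; "ft_torque": the same for the moment, N m; "grip_width": finger opening in m; "grip_force": force on a finger pad.
Only numpy, scipy, OpenCV 4.12 (cv2) and the standard library are available. Lean on these libraries where they do the work, as an engineer would, in place of code of your own. Each camera call takes 0.05 s, during which the arm holds its last target. There are 200 camera calls.

## Working session

There is one attempt and no reset: what is moved stays moved. The work goes in short steps, Python scripts to look and compute and a tool call to move; the robot and the scene stay as the last step left them, time stands still between calls to the robot, and variables do not carry over. Pictures are saved under pics/ and viewed, at most 10 in all, crops included, and the job is handed in when it is done.

Besides the shell and the picture viewer there is one more tool, called as name(argument=value, ...) on one line, values as JSON. move_arm: Moves the arm, as the interface text tells. Its arguments: {"type":"object","properties":{"plan":{"type":"array","items":{"type":"array"}},"grip_force":{"type":"number"}},"required":["plan"]}

```bash
ls; mkdir -p pics; python3 - <<'E'
from cell import ctrl
import cv2,numpy as np,json
for n in ("scene","top"):
    s=ctrl.snapshot(n); cv2.imwrite(f"pics/{n}0.png",s["frame"][:,:,::-1])
    print(n,s["fx"],s["fy"],s["cx"],s["cy"],np.round(s["T"],4).tolist())
print(ctrl.get_state(),ctrl.pinch_z)
E
```

```text
pics
scene 479.7807587655548 479.7807587655548 313.7078502324754 196.15671445495062 [[-0.6253, -0.408, 0.6652, -0.1506], [-0.78, 0.2986, -0.55, 0.7729], [0.0258, -0.8628, -0.505, 0.5651], [0.0, 0.0, 0.0, 1.0]]
top 455.1593740585338 455.1593740585338 315.03292292623075 194.61803446328938 [[0.0003, -0.9891, 0.1473, 0.3272], [-0.9999, 0.0014, 0.0111, 0.2614], [-0.0111, -0.1473, -0.989, 1.1485], [0.0, 0.0, 0.0, 1.0]]
{'clock': 0.1, 'qpos': array([ 1.00190343e+00,  3.59409301e-01,  1.51133155e+00, -6.42127596e-06,
        1.27247258e+00, -1.15085967e-01]), 'qvel': array([-0.00103978, -0.00154004, -0.00183472,  0.00044853, -0.00035812,
        0.00027061]), 'joint_torque': array([-8.14987152e-05, -5.28645444e+01, -2.79351372e+01, -2.72906500e-04,
        5.06024880e-03, -1.67938776e-05]), 'ee_pos': array([0.26270767, 0.53875732, 0.23054892]), 'tcp_rot': array([-3.13998189e+00, -1.80023590e-04,  2.68778748e+00]), 'wrist_force': array([ 0.17994412,  0.31778022, -0.60231152]), 'ft_torque': array([ 0.01318186,  0.00613922, -0.02756688]), 'grip_force': 0.0, 'grip_width': 0.08545002966546719} 0.0187
```

View pics/scene0.png

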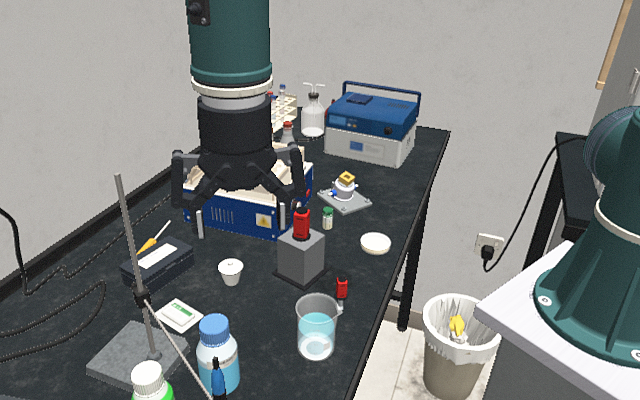

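View pics/top0.png

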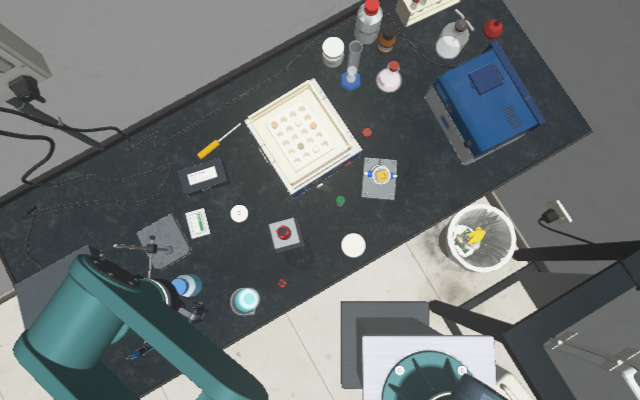

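Candidates for the driver are the large red driver in the grey block (scene 302,225; top 284,232), the small red one (scene 342,290; top 282,283) and the yellow screwdriver (scene 155,240). By the description I choose the one in the grey block. The screw is the brass part at scene (346,178), top (381,175). Next is a close crop to check both.

```bash
python3 - <<'E'
import cv2,numpy as np
s=cv2.imread("pics/scene0.png");t=cv2.imread("pics/top0.png")
def c(i,x,y,w=56,h=42,k=7): return cv2.resize(i[y-h//2:y+h//2,x-w//2:x+w//2],(400,300),interpolation=cv2.INTER_NEAREST)
o=np.vstack([np.hstack([c(s,302,250,132,99),c(s,345,190,64,48)]),np.hstack([c(t,285,235,64,48),c(t,380,178,64,48)])])
cv2.imwrite("pics/crop1.png",o)
E
```

```text
(no output)
```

View pics/crop1.png

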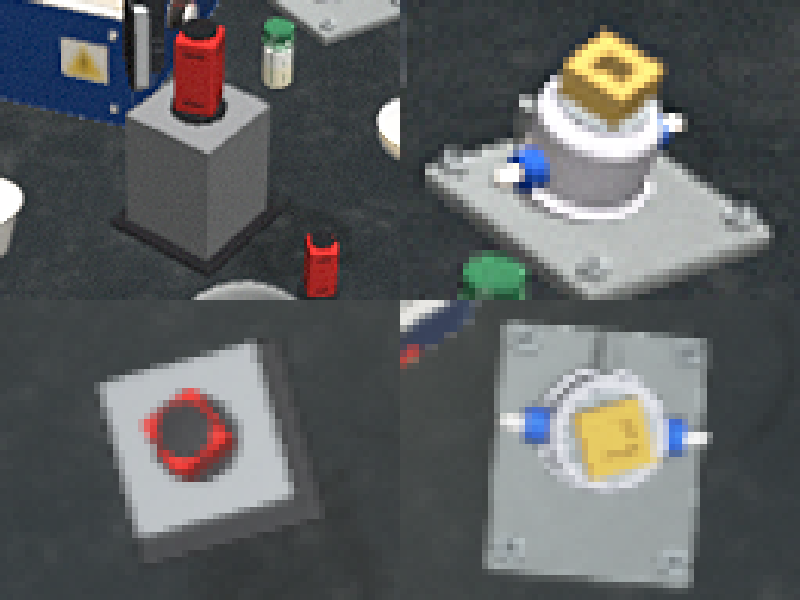

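The crop confirms the choices: the large red driver hangs in the grey block, and the brass head with its square recess leans on the plate. I'll zoom in once to pick the screw's corners, and measure the driver, stand and plate with masks.

```bash
cat > h.py <<'E'
import numpy as np,cv2,json
from scipy.optimize import least_squares
from scipy.spatial.transform import Rotation as R
CAM={"scene":(479.7808,313.70785,196.15671,np.array([[-0.6253,-0.408,0.6652,-0.1506],[-0.78,0.2986,-0.55,0.7729],[0.0258,-0.8628,-0.505,0.5651]])),
"top":(455.15937,315.03292,194.61803,np.array([[0.0003,-0.9891,0.1473,0.3272],[-0.9999,0.0014,0.0111,0.2614],[-0.0111,-0.1473,-0.989,1.1485]]))}
def proj(n,P):
    f,cx,cy,T=CAM[n]; c=(np.atleast_2d(P)-T[:,3])@T[:,:3]
    return np.c_[f*c[:,0]/c[:,2]+cx,f*c[:,1]/c[:,2]+cy]
def ray(n,p):
    f,cx,cy,T=CAM[n]; d=T[:,:3]@np.array([(p[0]-cx)/f,(p[1]-cy)/f,1]); return T[:,3],d/np.linalg.norm(d)
def plane(n,p,z):
    o,d=ray(n,p); return o+d*(z-o[2])/d[2]
def tri(a,b):
    A=np.zeros((3,3));v=np.zeros(3);L=[]
    for n,p in(("scene",a),("top",b)):
        o,d=ray(n,p);M=np.eye(3)-np.outer(d,d);A+=M;v+=M@o;L.append((o,M))
    x=np.linalg.solve(A,v);return x,[np.linalg.norm(M@(x-o)) for o,M in L]
E
python3 - <<'E'
from h import *
s=cv2.imread("pics/scene0.png");t=cv2.imread("pics/top0.png")
def tile(i,x0,y0,w=33,h=50,k=12):
    o=cv2.resize(i[y0:y0+h,x0:x0+w],None,fx=k,fy=k,interpolation=cv2.INTER_CUBIC)
    for a in range(0,w,5): cv2.line(o,(a*k+k//2,0),(a*k+k//2,5),(0,255,0),1);cv2.putText(o,str(x0+a),(a*k,16),0,.35,(0,255,0),1)
    for a in range(0,h,5): cv2.line(o,(0,a*k+k//2),(5,a*k+k//2),(0,255,0),1);cv2.putText(o,str(y0+a),(6,a*k+10),0,.35,(0,255,0),1)
    return o
cv2.imwrite("pics/screw.png",np.hstack([tile(s,329,166),tile(t,364,152)]))
for n,i in(("scene",s),("top",t)):
    hsv=cv2.cvtColor(i,cv2.COLOR_BGR2HSV)
    H,S,V=cv2.split(hsv)
    roi=np.zeros_like(H); (x0,x1,y0,y1)=(255,340,200,290) if n=="scene" else (262,310,210,262)
    roi[y0:y1,x0:x1]=255
    red=(((H<8)|(H>172))&(S>150)&(V>90)).astype(np.uint8)*255&roi
    c=max(cv2.findContours(red,0,2)[0],key=cv2.contourArea)
    print(n,"red",cv2.boundingRect(c),cv2.minAreaRect(c),cv2.convexHull(c)[:,0].tolist())
    g=((S<40)&(V>(130 if n=="scene" else 130))).astype(np.uint8)*255&roi
    c=max(cv2.findContours(g,0,2)[0],key=cv2.contourArea)
    h=cv2.convexHull(c);print("block",cv2.approxPolyDP(h,2.5,True)[:,0].tolist(),cv2.minAreaRect(c))
# plate in top
H,S,V=cv2.split(cv2.cvtColor(t,cv2.COLOR_BGR2HSV))
m=((V>115)&(S<60)).astype(np.uint8)*255; r=np.zeros_like(m); r[150:205,355:405]=255
c=max(cv2.findContours(m&r,0,2)[0],key=cv2.contourArea); print("plate",cv2.minAreaRect(c),cv2.boxPoints(cv2.minAreaRect(c)).tolist())
E
```

```text
scene red (293, 209, 17, 30) ((301.0, 223.5), (16.0, 29.0), 0.0) [[309, 210], [309, 222], [308, 232], [307, 235], [306, 237], [305, 238], [304, 238], [298, 237], [294, 236], [293, 234], [293, 214], [295, 211], [308, 209]]
block [[324, 235], [305, 250], [278, 238], [292, 227], [312, 229]] ((300.8287658691406, 236.376708984375), (41.049251556396484, 23.007442474365234), 24.443954467773438)
top red (278, 225, 12, 14) ((283.0000305175781, 232.5000457763672), (10.60660171508789, 10.60660171508789), 45.0) [[287, 229], [289, 232], [289, 234], [285, 237], [283, 238], [281, 238], [278, 235], [282, 226], [283, 225]]
block [[293, 218], [299, 241], [275, 248], [269, 224]] ((283.85296630859375, 232.91177368164062), (25.951311111450195, 25.951311111450195), 75.96376037597656)
plate ((379.44830322265625, 178.12069702148438), (34.46387481689453, 39.86183166503906), 4.763641834259033) [[360.6206970214844, 196.55172729492188], [363.9310607910156, 156.82760620117188], [398.2759094238281, 159.68966674804688], [394.9655456542969, 199.41378784179688]]
```

View pics/screw.png

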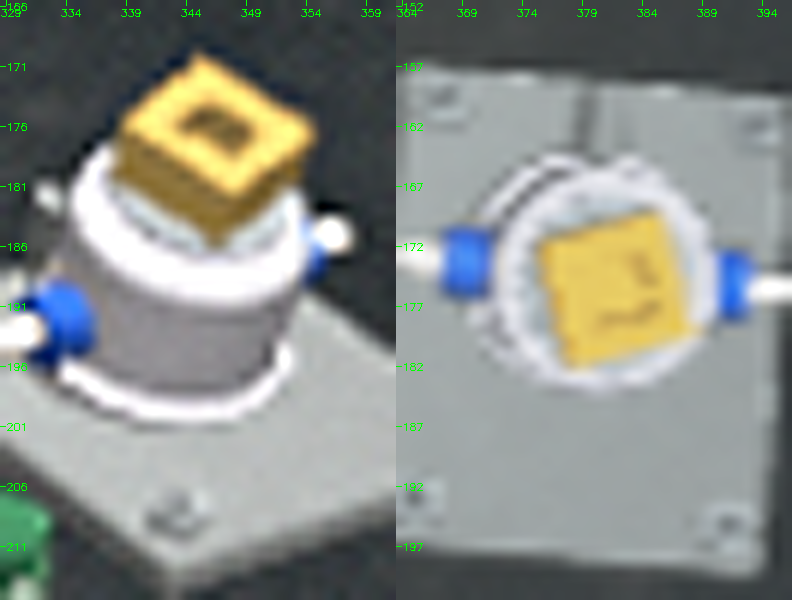

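```bash
python3 - <<'E'
from h import *
S=np.array([[345.25,169.83],[354.83,176.5],[348,181.83],[338.33,175.83],[353.5,180.5],[346.5,185.83],[338,179.83]])
Tq=np.array([[375.5,171.5],[385.33,169],[388.5,179.17],[378.17,182.17]])
a,b=plane("top",(363.9,156.8),.008),plane("top",(360.6,196.55),.008); d=a-b; print("plate long axis yaw",np.arctan2(d[1],d[0]),np.linalg.norm(d))
print("plate ctr",plane("top",(379.45,178.12),.01))
c0,r=tri(S[:4].mean(0),Tq.mean(0)); print("top ctr tri",c0,r)
# match order by triangulating each corner
for i in range(4):
    print(i,[round(max(tri(S[i],Tq[j])[1])*1000,1) for j in range(4)])
def model(x,lean):
    z=np.array([np.sin(lean)*np.cos(x[3]),np.sin(lean)*np.sin(x[3]),np.cos(lean)])
    Q=R.from_rotvec(np.cross([0,0,1],z)/np.sin(lean)*lean)
    tw=x[4]+np.arange(4)*np.pi/2
    P=np.c_[np.cos(tw),np.sin(tw),0*tw]*.013*2**.5
    return x[:3]+Q.apply(P),z
def res(x,idx,free=False):
    lean=x[5] if free else .26
    P,z=model(x,lean); Ps=P; B=P-.014*z
    rs=proj("scene",np.r_[P[idx],B[idx][1:]])-(S[[0,1,2,3,4,5,6]])
    rt=proj("top",P[idx])-Tq
    off=x[6:8]
    return np.r_[(rs+off).ravel(),rt.ravel(),off/1.0,(x[5]-.26)/.02]
best=[]
# scene corner i <-> top corner: order chosen by geometry; try cyc shifts both directions
best=[]
for perm in [np.roll(np.arange(4),k) for k in range(4)]+[np.roll(np.arange(4)[::-1],k) for k in range(4)]:
    def f(x,free):
        lean=x[5] if free else .26
        P,z=model(x,lean);B=P-.014*z;o=x[6:8]
        q=np.arange(4)[::-1]  # clockwise in the image
        Pi=P[q];Bi=B[q]
        return np.r_[(proj("scene",np.r_[Pi,Bi[[1,2,3]]])-S+o).ravel(),(proj("top",Pi[perm])-Tq).ravel(),o,(x[5]-.26)/.02]
    for free in(0,1):
        for ld in np.arange(0,6.28,.8):
          for tw in (0,.8,1.6,2.4,3.2,4,4.8,5.6):
            s=least_squares(lambda x:f(x,free),np.r_[c0,ld,tw,.26,0,0],max_nfev=60)
            best.append((s.cost,free,s.x,f(s.x,free)))
best.sort(key=lambda b:b[0])
for fr in(0,1):
    b=[b for b in best if b[1]==fr][0]; print(fr,b[0],np.round(b[2],4)); print(np.round(b[3],2))
# driver
print("cap/red tops:",[np.round(plane("top",p,.08),4) for p in [(293,218),(299,241),(275,248),(269,224)]])
print("stand ctr",plane("top",(283.85,232.9),.085))
E
```

```text
plate long axis yaw -0.09626906454623552 0.103372485998274
plate ctr [0.53889278 0.11064142 0.01      ]
top ctr tri [0.53544512 0.11187357 0.06405654] [np.float64(9.785862714463353e-05), np.float64(9.785862714447738e-05)]
0 [np.float64(6.3), np.float64(0.2), np.float64(11.0), np.float64(4.8)]
1 [np.float64(17.8), np.float64(11.8), np.float64(0.3), np.float64(6.3)]
2 [np.float64(11.1), np.float64(4.9), np.float64(6.8), np.float64(0.4)]
3 [np.float64(0.4), np.float64(6.9), np.float64(18.2), np.float64(11.6)]
0 0.9564810373365898 [ 0.5353  0.1119  0.0647 -3.3702  1.0307  0.26   -0.0739 -0.0277]
[ 0.08  0.53 -0.2  -0.5   0.02 -0.45  0.31 -0.23 -0.08  0.1   0.36  0.17
 -0.43  0.4  -0.19  0.08  0.51 -0.1  -0.1   0.15 -0.28 -0.2  -0.07 -0.03
  0.  ]
1 0.9442902957709028 [ 0.5353  0.1119  0.0646 -3.3717  1.031   0.2631 -0.0717 -0.027 ]
[ 0.09  0.51 -0.2  -0.49  0.02 -0.43  0.32 -0.23 -0.08  0.09  0.35  0.18
 -0.43  0.39 -0.19  0.09  0.51 -0.1  -0.1   0.15 -0.28 -0.2  -0.07 -0.03
  0.15]
cap/red tops: [array([0.4307, 0.3253, 0.08  ]), array([0.3767, 0.3109, 0.08  ]), array([0.3604, 0.3668, 0.08  ]), array([0.4166, 0.3817, 0.08  ])]
stand ctr [0.39531635 0.34612981 0.085     ]
```

```bash
python3 - <<'E'
from h import *
s=cv2.imread("pics/scene0.png");t=cv2.imread("pics/top0.png")
def tile(i,x0,y0,w=33,h=50,k=12):
    o=cv2.resize(i[y0:y0+h,x0:x0+w],None,fx=k,fy=k,interpolation=cv2.INTER_CUBIC)
    for a in range(0,w,5): cv2.putText(o,str(x0+a),(a*k,16),0,.35,(0,255,0),1)
    for a in range(0,h,5): cv2.putText(o,str(y0+a),(6,a*k+10),0,.35,(0,255,0),1)
    return o
cv2.imwrite("pics/drv.png",np.hstack([tile(s,285,203),tile(t,267,208)]))
x,r=tri((301,236.5),(283.85,232.9));print("block top",x,r)
# wider box height near screw
E
```

```text
block top [0.39598879 0.34694666 0.07679631] [np.float64(0.000218554007393017), np.float64(0.0002185540073929281)]
```

View pics/drv.png

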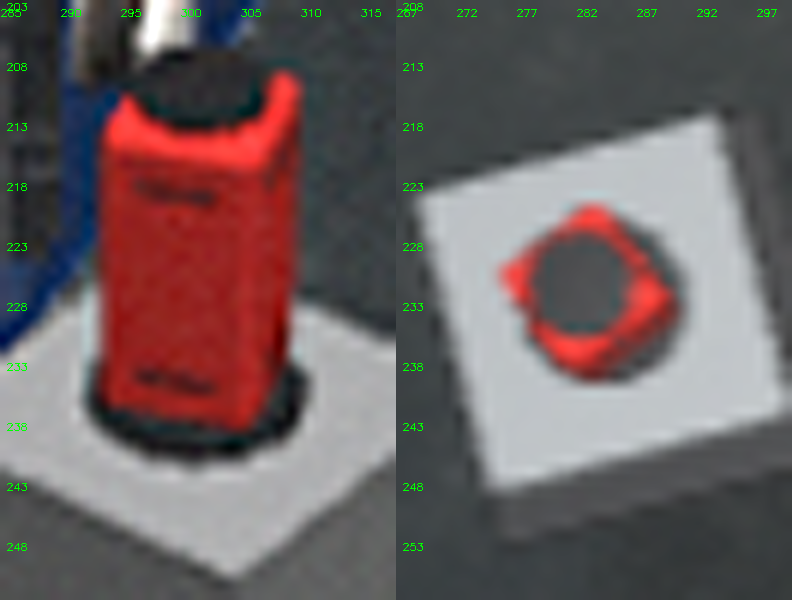

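```bash
python3 - <<'E'
from h import *
def sp(x,y): return (285+x/12-.5,203+y/12-.5)
def tp(x,y): return (267+(x-396)/12-.5,208+y/12-.5)
print("cap",tri(sp(203,87),tp(581,283)))
print("block",tri(((278+324)/2,236.7),tp((420+785)/2,(190+408)/2)), "corners", tri(sp(237,578),tp(492,490)))
for z,a,b in((.084,(100,407),(245,430)),(.13,(105,152),(250,170))):
    d=plane("scene",sp(*b),z)-plane("scene",sp(*a),z);print("scene yaw",np.arctan2(d[1],d[0]),np.linalg.norm(d))
for a,b in(((500,276),(595,205)),((500,276),(575,368)),((595,205),(682,295))):
    d=plane("top",tp(*b),.13)-plane("top",tp(*a),.13);print("top yaw",np.arctan2(d[1],d[0]),np.linalg.norm(d))
# screw with lean direction fixed: axis world
S=np.array([[345.25,169.83],[354.83,176.5],[348,181.83],[338.33,175.83],[353.5,180.5],[346.5,185.83],[338,179.83]])
Tq=np.array([[375.5,171.5],[385.33,169],[388.5,179.17],[378.17,182.17]])
def f(x,ld):
    z=np.array([np.sin(.26)*np.cos(ld),np.sin(.26)*np.sin(ld),np.cos(.26)])
    Q=R.from_rotvec(np.cross([0,0,1],z)/np.sin(.26)*.26)
    tw=x[3]+np.arange(4)*np.pi/2
    P=(x[:3]+Q.apply(np.c_[np.cos(tw),np.sin(tw),0*tw]*.013*2**.5))[::-1];B=P-.014*z
    e=np.r_[(proj("scene",np.r_[P,B[1:]])-S).ravel()]
    return e,P
for ld in(2.85,2.913,2.98,3.045,3.11):
    best=None
    for k in range(4):
        for tw0 in(1.03,2.6,4.17,5.74):
            g=lambda x:np.r_[f(x,ld)[0],(proj("top",np.roll(f(x,ld)[1],k,0))-Tq).ravel()]
            s=least_squares(g,[.5353,.1119,.0647,tw0])
            if best is None or s.cost<best.cost:best=s
    print(ld,best.cost,best.x)
E
```

```text
cap (array([0.39639925, 0.346793  , 0.13205126]), [np.float64(6.528218791923028e-05), np.float64(6.528218791916381e-05)])
block (array([0.39681994, 0.34696011, 0.07599164]), [np.float64(0.00031222740831909245), np.float64(0.00031222740831906166)]) corners (array([0.35968553, 0.3682137 , 0.07722505]), [np.float64(9.090767982107346e-05), np.float64(9.090767982105321e-05)])
scene yaw -2.4779385557651894 0.02160040047374293
scene yaw -2.4326639097231735 0.02069972192166849
top yaw -0.925353591735496 0.022025923431872693
top yaw -2.4491561001074653 0.02223144143570728
top yaw -2.3681966178765834 0.023484798101180097
2.85 0.9985797225530083 [0.53537899 0.11197306 0.06469446 1.02397061]
2.913 0.96631082140188 [0.53533894 0.11194162 0.06471409 7.3135044 ]
2.98 0.990386659503445 [0.53529799 0.11190987 0.06473581 1.03685078]
3.045 1.0707758552979936 [0.53526009 0.11188088 0.06475754 1.04294389]
3.11 1.2065830260098795 [0.53522419 0.1118538  0.06477975 1.04877131]
```

```bash
cat >> h.py <<'E'
def Rt(yaw,axis=(0,0,1)):
    "tool rotation: z against axis, x at angle yaw in the frame leaned by the minimal turn"
    a=np.array(axis,float);a/=np.linalg.norm(a);c=np.cross([0,0,1],a);n=np.linalg.norm(c)
    Q=R.from_rotvec(c/n*np.arctan2(n,a[2])) if n>1e-9 else R.identity()
    return Q*R.from_euler("xyz",[np.pi,0,yaw])
def cur():
    from cell import ctrl
    s=ctrl.get_state();return s,np.array(s["ee_pos"]),R.from_euler("xyz",s["tcp_rot"])
def plan(p0,R0,p1,R1,n,g):
    rows=[];p,Q=p0.copy(),R0
    rv=(R1*R0.inv()).as_rotvec()
    for i in range(1,n+1):
        pt=p0+(p1-p0)*i/n;Qt=R.from_rotvec(rv*i/n)*R0
        # row: turn and shift are both along tool axes as left by the row before
        t=np.round((Q.inv()*Qt).as_rotvec()/(np.pi/2),3);d=np.round(Q.inv().apply(pt-p)/.25,3)
        rows.append([t.tolist(),d.tolist(),g]);p=p+Q.apply(d*.25);Q=Q*R.from_rotvec(t*np.pi/2)
    print(json.dumps(rows))
    return p,Q
LD=3.03;AX=np.array([np.sin(.26)*np.cos(LD),np.sin(.26)*np.sin(LD),np.cos(.26)])
TOP=np.array([.5353,.1119,.0647])
E
python3 - <<'E'
from h import *
s,p,Q=cur()
p,Q=plan(p,Q,np.array([.3964,.3468,.20]),Rt(2.25),6,-.3)
plan(p,Q,np.array([.3964,.3468,.093]),Rt(2.25),4,-.3)
E
```

```text
[[[-0.0, 0.0, 0.046], [-0.136, -0.076, 0.02], -0.3], [[-0.0, 0.0, 0.047], [-0.142, -0.066, 0.021], -0.3], [[-0.001, 0.0, 0.046], [-0.145, -0.055, 0.02], -0.3], [[0.0, 0.0, 0.047], [-0.15, -0.045, 0.021], -0.3], [[0.0, 0.0, 0.046], [-0.152, -0.033, 0.02], -0.3], [[-0.0, 0.0, 0.047], [-0.154, -0.023, 0.021], -0.3]]
[[[-0.0, 0.0, -0.0], [-0.0, 0.0, 0.107], -0.3], [[-0.0, 0.0, -0.0], [-0.0, 0.0, 0.107], -0.3], [[-0.0, 0.0, -0.0], [-0.0, 0.0, 0.107], -0.3], [[-0.0, 0.0, -0.0], [-0.0, 0.0, 0.107], -0.3]]
```

move_arm(plan=[[[0, 0, 0.046], [-0.136, -0.076, 0.02], -0.3], [[0, 0, 0.047], [-0.142, -0.066, 0.021], -0.3], [[0, 0, 0.046], [-0.145, -0.055, 0.02], -0.3], [[0, 0, 0.047], [-0.15, -0.045, 0.021], -0.3], [[0, 0, 0.046], [-0.152, -0.033, 0.02], -0.3], [[0, 0, 0.047], [-0.154, -0.023, 0.021], -0.3], [[0, 0, 0], [0, 0, 0], -0.3], [[0, 0, 0], [0, 0, 0], -0.3]], grip_force=40)

```text
clock: 0.9
ee_pos: [0.3967, 0.3467, 0.2002]
tcp_rot: [-3.141, -0.0, 2.248]
wrist_force: [-0.8, 0.6, -0.0]
grip_width: 0.0553
grip_force: 0.0
```

```bash
python3 - <<'E'
from h import *
s,p,Q=cur();print(s["clock"],p,s["tcp_rot"],s["grip_width"],s["wrist_force"])
plan(p,Q,np.array([.3964,.3468,.093]),Rt(2.25),4,-.3)
E
```

```text
0.9 [0.39666826 0.34666038 0.20019765] [-3.14058281e+00 -4.91312258e-04  2.24791583e+00] 0.05528360419630817 [-0.82951826  0.62722943 -0.01233067]
[[[-0.0, -0.0, -0.0], [0.0, -0.0, 0.107], -0.3], [[-0.0, -0.0, -0.001], [0.0, -0.0, 0.107], -0.3], [[-0.0, -0.0, 0.0], [0.001, -0.0, 0.108], -0.3], [[-0.001, -0.0, -0.0], [-0.0, -0.0, 0.107], -0.3]]
```

move_arm(plan=[[[0, 0, 0], [0, 0, 0.11], -0.3], [[0, 0, 0], [0, 0, 0.11], -0.3], [[0, 0, 0], [0, 0, 0.11], -0.3], [[0, 0, 0], [0, 0, 0.1], -0.3], [[0, 0, 0], [0, 0, 0], -0.3], [[0, 0, 0], [0, 0, 0], 1], [[0, 0, 0], [0, 0, 0], 1], [[0, 0, 0], [0, 0, 0], 1], [[0, 0, 0], [0, 0, 0], 1], [[0, 0, 0], [0, 0, 0], 1]], grip_force=60)

```text
clock: 1.9
ee_pos: [0.3974, 0.3483, 0.0945]
tcp_rot: [3.139, -0.0, 2.249]
wrist_force: [-1.8, 1.7, 6.8]
grip_width: 0.023
grip_force: 59.4
```

```bash
python3 - <<'E'
from h import *
s,p,Q=cur();print(s["clock"],p,s["tcp_rot"],s["grip_width"],s["wrist_force"],s["ft_torque"])
E
```

```text
1.9 [0.39744567 0.34832241 0.09453569] [ 3.13860147e+00 -3.09200392e-04  2.24939713e+00] 0.022981989835896742 [-1.82969687  1.6991633   6.75370926] [0.22251046 0.2644901  0.07603659]
```

move_arm(plan=[[[0, 0, 0], [0, 0, -0.04], 1], [[0, 0, 0], [0, 0, -0.08], 1], [[0, 0, 0], [0, 0, -0.16], 1], [[0, 0, 0], [0, 0, -0.16], 1], [[0, 0, 0], [0, 0, -0.16], 1], [[0, 0, 0], [0, 0, 0], 1], [[0, 0, 0], [0, 0, 0], 1]])

```text
clock: 2.6
ee_pos: [0.397, 0.3475, 0.2445]
tcp_rot: [3.139, 0.0, 2.249]
wrist_force: [0.2, 0.8, -1.6]
grip_width: 0.0233
grip_force: 59.0
```

```bash
python3 - <<'E'
from h import *
from cell import ctrl
s,p,Q=cur();print(s["clock"],p,s["tcp_rot"],s["grip_width"],s["wrist_force"],s["ft_torque"])
f=[ctrl.snapshot(n)["frame"][:,:,::-1] for n in("scene","top")]
cv2.imwrite("pics/s1.png",f[0]);cv2.imwrite("pics/t1.png",f[1])
q=proj("scene",p)[0];print(q,proj("top",p))
x0,y0=int(q[0])-25,int(q[1])-35
o=cv2.resize(f[0][y0:y0+60,x0:x0+50],None,fx=10,fy=10,interpolation=cv2.INTER_CUBIC);print(x0,y0)
cv2.imwrite("pics/held.png",o)
E
```

```text
2.6 [0.39701375 0.34745498 0.24449956] [3.13892221e+00 3.94858380e-04 2.24944641e+00] 0.02331014902764395 [ 0.20991008  0.84146742 -1.57022941] [ 0.00627244 -0.00459107  0.01126516]
[301.81242756 149.54622462] [[276.82656911 226.9097085 ]]
276 114
```

View pics/held.png

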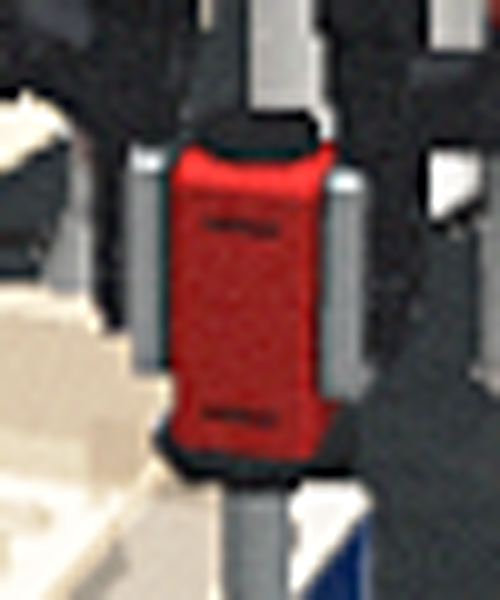

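Picture: the handle sits flush and upright between the pads, and the pad ends are about 10 mm above the guard. The bit tip is therefore about 58.5 mm beyond the TCP. Next I go to a standoff on the screw axis.

```bash
python3 - <<'E'
from h import *
s,p,Q=cur()
plan(p,Q,TOP+(.0585+.04)*AX,Rt(1.578,AX),10,1)
E
```

```text
[[[-0.015, -0.007, 0.043], [-0.101, -0.023, 0.033], 1], [[-0.016, -0.008, 0.042], [-0.102, -0.016, 0.034], 1], [[-0.015, -0.007, 0.043], [-0.102, -0.01, 0.034], 1], [[-0.015, -0.007, 0.042], [-0.103, -0.005, 0.036], 1], [[-0.016, -0.008, 0.043], [-0.102, 0.002, 0.036], 1], [[-0.015, -0.007, 0.042], [-0.101, 0.007, 0.038], 1], [[-0.015, -0.008, 0.043], [-0.101, 0.013, 0.039], 1], [[-0.015, -0.007, 0.042], [-0.098, 0.019, 0.041], 1], [[-0.016, -0.007, 0.043], [-0.097, 0.024, 0.043], 1], [[-0.015, -0.008, 0.042], [-0.095, 0.03, 0.044], 1]]
```

move_arm(plan=[[[-0.015, -0.007, 0.043], [-0.101, -0.023, 0.033], 1], [[-0.016, -0.008, 0.042], [-0.102, -0.016, 0.034], 1], [[-0.015, -0.007, 0.043], [-0.102, -0.01, 0.034], 1], [[-0.015, -0.007, 0.042], [-0.103, -0.005, 0.036], 1], [[-0.016, -0.008, 0.043], [-0.102, 0.002, 0.036], 1], [[-0.015, -0.007, 0.042], [-0.101, 0.007, 0.038], 1], [[-0.015, -0.008, 0.043], [-0.101, 0.013, 0.039], 1], [[-0.015, -0.007, 0.042], [-0.098, 0.019, 0.041], 1], [[-0.016, -0.007, 0.043], [-0.097, 0.024, 0.043], 1], [[-0.015, -0.008, 0.042], [-0.095, 0.03, 0.044], 1], [[0, 0, 0], [0, 0, 0], 1], [[0, 0, 0], [0, 0, 0], 1]])

```text
clock: 3.9
ee_pos: [0.5097, 0.115, 0.1591]
tcp_rot: [2.886, 0.03, 1.574]
wrist_force: [-0.6, -0.7, -0.3]
grip_width: 0.0236
grip_force: 58.9
```

```bash
python3 - <<'E'
from h import *
from cell import ctrl
s,p,Q=cur();print(s["clock"],p,s["tcp_rot"],s["wrist_force"],s["ft_torque"],s["qpos"])
t=TOP+(.0985)*AX;print("want",t,"tool-frame err mm",Q.inv().apply(t-p)*1e3,"rot err",(Q.inv()*Rt(1.578,AX)).as_rotvec())
f=ctrl.snapshot("scene")["frame"][:,:,::-1];cv2.imwrite("pics/s2.png",f)
x0,y0=321,126
o=cv2.resize(f[y0:y0+75,x0:x0+50],None,fx=8,fy=8,interpolation=cv2.INTER_CUBIC)
g=ctrl.snapshot("top")["frame"][:,:,::-1];cv2.imwrite("pics/t2.png",g)
o2=cv2.resize(g[140:215,355:405],None,fx=8,fy=8,interpolation=cv2.INTER_CUBIC)
cv2.imwrite("pics/above.png",np.hstack([o,o2]))
for h in(0,.02,.04,.06,.0985): print(h,proj("scene",TOP+h*AX))
E
```

```text
3.9 [0.5096595  0.11503647 0.15912429] [2.88567041 0.03018635 1.57375261] [-0.64829228 -0.66845261 -0.26408779] [0.00607642 0.14259545 0.03072384] [ 0.13430816  0.22978769  1.95671591 -0.09573693  0.70714163  0.19252524]
want [0.51013507 0.11471994 0.15988941] tool-frame err mm [-0.3408844   0.65034202 -0.61042885] rot err [-0.00233474 -0.00020362 -0.00035351]
0 [[346.71119408 175.81304571]]
0.02 [[348.60215099 169.02130508]]
0.04 [[350.54184614 162.05451153]]
0.06 [[352.53218843 154.9058089 ]]
0.0985 [[356.51367978 140.60550594]]
```

View pics/above.png

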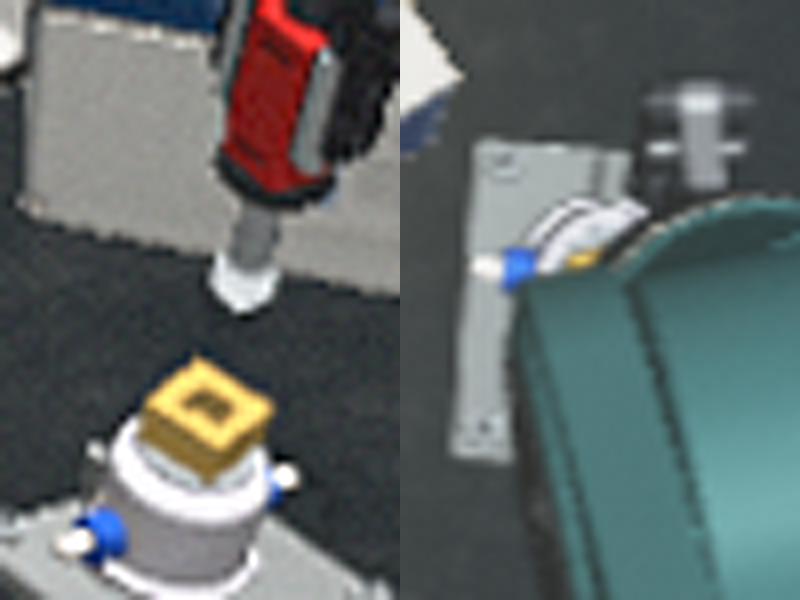

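Picture: the bit tip is at about (351,163) and the shank at (352.4,154.3), both on the projected screw axis line, with the recess centred at (346.7,175.8) below. The alignment is good, so I descend along the axis.

move_arm(plan=[[[-0.0015, 0, 0], [-0.001, 0.003, 0.05], 1], [[0, 0, 0], [0, 0, 0.05], 1], [[0, 0, 0], [0, 0, 0.038], 1], [[0, 0, 0], [0, 0, 0], 1], [[0, 0, 0], [0, 0, 0], 1]])

```text
clock: 4.5
ee_pos: [0.5207, 0.1147, 0.1276]
tcp_rot: [2.88, 0.03, 1.575]
wrist_force: [0.0, 0.4, -0.6]
grip_width: 0.0235
grip_force: 58.9
```

```bash
cat >> h.py <<'E'
def rep():
    s,p,Q=cur(); v=p-.0585*AX-TOP; h=v@AX; F=np.array(s["wrist_force"]);M=np.array(s["ft_torque"])
    e=(Q.inv()*Rt(0,AX)).as_rotvec()
    z=-Q.as_matrix()[:,2]; x=Q.as_matrix()[:,0]
    B=Rt(0,AX).as_matrix(); yaw=np.arctan2(-(x@B[:,1]),x@B[:,0])
    print(f"t={s['clock']:.2f} tip h={h*1e3:.2f}mm lateral(tool)={np.round(Q.inv().apply(v-h*AX)*1e3,2)} tilt(tool)={np.round(np.cross(Q.inv().apply(z),Q.inv().apply(AX)),4)} yaw={yaw:.3f} F(tool)={np.round(Q.inv().apply(F),2)} M(tool)={np.round(Q.inv().apply(M),3)} gw={s['grip_width']:.4f} q6={s['qpos'][5]:.2f}")
E
python3 -c "
from h import *;rep()"
```

```text
t=4.50 tip h=6.09mm lateral(tool)=[0.88 1.95 0.01] tilt(tool)=[ 0.0037 -0.0008 -0.    ] yaw=1.579 F(tool)=[ 0.44 -0.15  0.57] M(tool)=[ 0.183 -0.002  0.005] gw=0.0235 q6=0.20
```

move_arm(plan=[[[-0.002, 0, 0], [-0.003, -0.008, 0], 1], [[0, 0, 0], [0, 0, 0], 1], [[0, 0, 0], [0, 0, 0], 1], [[0, 0, 0], [0, 0, 0], 1]])

```text
clock: 4.9
ee_pos: [0.519, 0.1135, 0.1274]
tcp_rot: [2.875, 0.03, 1.574]
wrist_force: [-0.2, 0.3, -1.4]
grip_width: 0.0232
grip_force: 58.9
```

```bash
python3 -c "
from h import *;rep()"
```

```text
t=4.90 tip h=6.33mm lateral(tool)=[-0.25  0.31  0.  ] tilt(tool)=[ 0.0079 -0.0007 -0.    ] yaw=1.578 F(tool)=[ 0.36 -0.53  1.28] M(tool)=[ 0.177 -0.039  0.038] gw=0.0232 q6=0.20
```

move_arm(plan=[[[0.005, 0, 0], [0.001, -0.001, 0.012], 1], [[0, 0, 0], [0, 0, 0], 1], [[0, 0, 0], [0, 0, 0], 1], [[0, 0, 0], [0, 0, 0], 1]])

```text
clock: 5.3
ee_pos: [0.5195, 0.1137, 0.1241]
tcp_rot: [2.884, 0.03, 1.574]
wrist_force: [-0.6, -0.2, -1.7]
grip_width: 0.0233
grip_force: 58.9
```

```bash
python3 -c "
from h import *;rep()"
```

```text
t=5.30 tip h=2.96mm lateral(tool)=[-0.   -0.14  0.  ] tilt(tool)=[-0.0007 -0.0006  0.    ] yaw=1.578 F(tool)=[-0.14 -1.02  1.51] M(tool)=[0.143 0.068 0.002] gw=0.0233 q6=0.20
```

move_arm(plan=[[[0, 0, 0], [0, 0, 0.006], 1], [[0, 0, 0], [0, 0, 0.006], 1], [[0, 0, 0], [0, 0, 0.004], 1], [[0, 0, 0], [0, 0, 0], 1], [[0, 0, 0], [0, 0, 0], 1]])

```text
clock: 5.8
ee_pos: [0.5203, 0.1136, 0.1202]
tcp_rot: [2.884, 0.03, 1.574]
wrist_force: [-0.5, -0.3, -1.7]
grip_width: 0.0234
grip_force: 58.9
```

```bash
python3 -c "
from h import *;rep()"
```

```text
t=5.80 tip h=-1.00mm lateral(tool)=[ 0.02 -0.28  0.  ] tilt(tool)=[-0.0009 -0.0006  0.    ] yaw=1.578 F(tool)=[-0.27 -0.89  1.56] M(tool)=[ 0.203  0.041 -0.018] gw=0.0234 q6=0.20
```

move_arm(plan=[[[0, 0, 0], [0, 0.001, 0.004], 1], [[0, 0, 0], [0, 0, 0.004], 1], [[0, 0, 0], [0, 0, 0], 1], [[0, 0, 0], [0, 0, 0], 1]])

```text
clock: 6.2
ee_pos: [0.5207, 0.1135, 0.118]
tcp_rot: [2.885, 0.03, 1.574]
wrist_force: [-0.4, 2.1, -2.4]
grip_width: 0.0232
grip_force: 58.9
```

```bash
python3 -c "
from h import *;rep()"
```

```text
t=6.20 tip h=-3.24mm lateral(tool)=[ 0.04 -0.49  0.  ] tilt(tool)=[-0.0017 -0.0006 -0.    ] yaw=1.578 F(tool)=[ 2.17 -0.96  2.14] M(tool)=[ 0.521  0.277 -0.05 ] gw=0.0232 q6=0.20
```

move_arm(plan=[[[0, 0, 0], [0.002, 0, 0.003], 1], [[0, 0, 0], [0, 0, 0], 1], [[0, 0, 0], [0, 0, 0], 1]])

```text
clock: 6.5
ee_pos: [0.5209, 0.1138, 0.1176]
tcp_rot: [2.885, 0.03, 1.574]
wrist_force: [-3.1, -0.6, 1.7]
grip_width: 0.0234
grip_force: 59.6
```

```bash
python3 -c "
from h import *;rep()"
```

```text
t=6.50 tip h=-3.67mm lateral(tool)=[ 0.34 -0.38  0.  ] tilt(tool)=[-0.0014 -0.0003 -0.    ] yaw=1.578 F(tool)=[-0.67 -2.52 -2.44] M(tool)=[ 0.794 -0.144 -0.06 ] gw=0.0234 q6=0.20
```

move_arm(plan=[[[0, 0, -0.02], [0, -0.002, 0], 1], [[0, 0, -0.02], [0, 0, 0], 1], [[0, 0, -0.02], [0, 0, 0], 1], [[0, 0, 0], [0, 0, 0], 1]])

```text
clock: 6.9
ee_pos: [0.5209, 0.1138, 0.1175]
tcp_rot: [2.888, 0.054, 1.666]
wrist_force: [-2.3, 0.7, 0.5]
grip_width: 0.0232
grip_force: 59.5
```

```bash
python3 -c "
from h import *;rep()"
```

```text
t=6.90 tip h=-3.76mm lateral(tool)=[ 0.42 -0.43  0.  ] tilt(tool)=[-0.0007 -0.0005 -0.    ] yaw=1.672 F(tool)=[ 0.88 -2.02 -1.05] M(tool)=[ 0.644 -0.171 -0.003] gw=0.0232 q6=0.11
```

move_arm(plan=[[[0, 0, -0.02], [0, -0.001, 0.002], 1], [[0, 0, -0.02], [0, 0, 0.001], 1], [[0, 0, -0.02], [0, 0, 0.001], 1], [[0, 0, 0], [0, 0, 0], 1]])

```text
clock: 7.3
ee_pos: [0.5213, 0.1139, 0.1166]
tcp_rot: [2.893, 0.077, 1.756]
wrist_force: [-1.7, -0.9, -0.3]
grip_width: 0.0233
grip_force: 59.3
```

```bash
python3 -c "
from h import *;rep()"
```

```text
t=7.30 tip h=-4.71mm lateral(tool)=[ 0.5  -0.21  0.  ] tilt(tool)=[ 0.0001 -0.0006  0.    ] yaw=1.766 F(tool)=[-0.51 -1.8  -0.15] M(tool)=[ 0.483 -0.091  0.005] gw=0.0233 q6=0.01
```

move_arm(plan=[[[0, 0, -0.015], [0, 0, 0.003], 1], [[0, 0, -0.015], [0, 0, 0.003], 1], [[0, 0, -0.01], [0, 0, 0.003], 1], [[0, 0, 0], [0, 0, 0], 1]])

```text
clock: 7.7
ee_pos: [0.5219, 0.1139, 0.1144]
tcp_rot: [2.898, 0.092, 1.818]
wrist_force: [-1.4, -0.3, -1.9]
grip_width: 0.0235
grip_force: 59.2
```

```bash
python3 -c "
from h import *;rep()"
```

```text
t=7.70 tip h=-7.02mm lateral(tool)=[ 0.62 -0.13  0.  ] tilt(tool)=[ 0.0002 -0.0007  0.    ] yaw=1.830 F(tool)=[ 0.26 -1.83  1.45] M(tool)=[ 0.299  0.052 -0.063] gw=0.0235 q6=-0.05
```

move_arm(plan=[[[0, 0, -0.005], [0, 0, 0.004], 1], [[0, 0, 0], [0, 0, 0.004], 1], [[0, 0, 0], [0, 0, 0.004], 1], [[0, 0, 0], [0, 0, 0.003], 1], [[0, 0, 0], [0, 0, 0], 1], [[0, 0, 0], [0, 0, 0], 1]])

```text
clock: 8.3
ee_pos: [0.5225, 0.1139, 0.1121]
tcp_rot: [2.898, 0.095, 1.826]
wrist_force: [-10.0, 0.6, 17.8]
grip_width: 0.0234
grip_force: 62.1
```

```bash
python3 -c "
from h import *;rep()"
```

```text
t=8.30 tip h=-9.35mm lateral(tool)=[ 0.61 -0.05  0.  ] tilt(tool)=[ 0.0009 -0.0005  0.    ] yaw=1.837 F(tool)=[  1.41  -4.88 -19.72] M(tool)=[ 1.026  0.11  -0.002] gw=0.0234 q6=-0.05
```

move_arm(plan=[[[0, 0, 0], [-0.001, 0, -0.004], 1], [[0, 0, -0.02], [0, 0, 0], 1], [[0, 0, 0], [0, 0, 0], 1], [[0, 0, 0], [0, 0, 0], 1]])

```text
clock: 8.7
ee_pos: [0.5224, 0.1137, 0.1125]
tcp_rot: [2.902, 0.102, 1.856]
wrist_force: [-4.7, 0.2, 9.5]
grip_width: 0.0236
grip_force: 60.4
```

```bash
python3 -c "
from h import *;rep()"
```

```text
t=8.70 tip h=-8.99mm lateral(tool)=[ 0.43 -0.16  0.  ] tilt(tool)=[ 0.0005 -0.0007  0.    ] yaw=1.868 F(tool)=[  0.53  -2.08 -10.41] M(tool)=[0.647 0.2   0.04 ] gw=0.0236 q6=-0.09
```

move_arm(plan=[[[0, 0, 0], [0, 0, -0.002], 1], [[0, 0, -0.03], [0, 0, 0], 1], [[0, 0, 0], [0, 0, 0], 1], [[0, 0, 0], [0, 0, 0], 1]])

```text
clock: 9.1
ee_pos: [0.5221, 0.1136, 0.1125]
tcp_rot: [2.907, 0.113, 1.902]
wrist_force: [-5.1, -0.8, 6.0]
grip_width: 0.0235
grip_force: 59.9
```

```bash
python3 -c "
from h import *;rep()
from cell import ctrl
f=ctrl.snapshot('scene')['frame'][:,:,::-1];cv2.imwrite('pics/s3.png',f)
cv2.imwrite('pics/in.png',cv2.resize(f[141:201,321:371],None,fx=10,fy=10,interpolation=cv2.INTER_CUBIC))
for h in(0,.033,.035): print(h,proj('scene',TOP+h*AX))
"
```

```text
t=9.10 tip h=-8.87mm lateral(tool)=[ 0.39 -0.38  0.  ] tilt(tool)=[-0.0001 -0.0007 -0.    ] yaw=1.915 F(tool)=[ 0.2  -3.5  -7.11] M(tool)=[0.555 0.103 0.079] gw=0.0235 q6=-0.13
0 [[346.71119408 175.81304571]]
0.033 [[349.8572915  164.51322305]]
0.035 [[350.05225042 163.81299006]]
```

View pics/in.png

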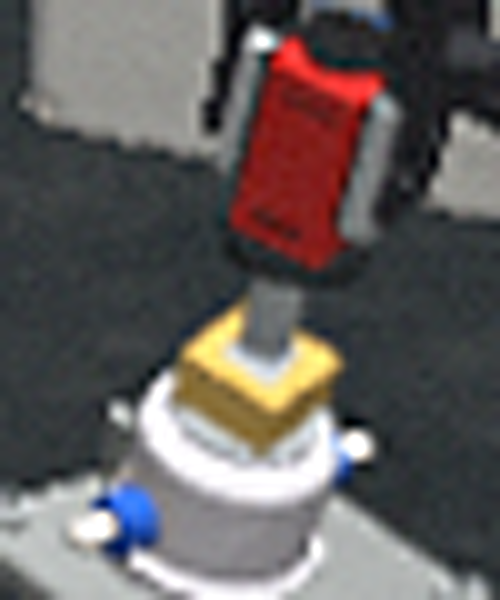

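Picture: the bit is in the recess, but more of it shows than the expected 3 mm, and it stopped around h = -8.6 under rising force. I'll back up, centre the yaw and the lateral position, and press again lightly.

move_arm(plan=[[[0, 0, 0.03], [0, -0.002, -0.008], 1], [[0, 0, 0.02], [0, 0, 0], 1], [[0, 0, 0], [0, 0, 0], 1], [[0, 0, 0], [0, 0, 0], 1]])

```text
clock: 9.55
ee_pos: [0.5215, 0.1135, 0.114]
tcp_rot: [2.899, 0.094, 1.826]
wrist_force: [0.2, -0.5, -0.9]
grip_width: 0.0235
grip_force: 59.2
```

```bash
python3 -c "
from h import *;rep()"
```

```text
t=9.55 tip h=-7.26mm lateral(tool)=[ 0.31 -0.64  0.  ] tilt(tool)=[ 0.0001 -0.0007  0.    ] yaw=1.837 F(tool)=[-0.47 -0.19  0.89] M(tool)=[0.167 0.065 0.043] gw=0.0235 q6=-0.06
```

move_arm(plan=[[[0, 0, 0.02], [0, 0, 0.004], 1], [[0, 0, 0], [0, 0, 0.002], 1], [[0, 0, 0], [0, 0, 0], 1], [[0, 0, 0], [0, 0, 0], 1]])

```text
clock: 9.95
ee_pos: [0.5218, 0.1134, 0.1126]
tcp_rot: [2.897, 0.087, 1.796]
wrist_force: [-1.1, -0.3, 0.5]
grip_width: 0.0238
grip_force: 59.4
```

```bash
python3 -c "
from h import *;rep()"
```

```text
t=9.95 tip h=-8.67mm lateral(tool)=[ 0.3  -0.79  0.  ] tilt(tool)=[-0.0001 -0.0007  0.    ] yaw=1.806 F(tool)=[-0.05 -0.98 -0.74] M(tool)=[ 0.086  0.024 -0.02 ] gw=0.0238 q6=-0.03
```

move_arm(plan=[[[0, 0, 0], [0, 0, 0.003], 1], [[0, 0, 0], [0, 0, 0], 1], [[0, 0, 0], [0, 0, 0], 1]])

```text
clock: 10.25
ee_pos: [0.5219, 0.1134, 0.1124]
tcp_rot: [2.896, 0.087, 1.795]
wrist_force: [-3.6, 0.8, 7.7]
grip_width: 0.0234
grip_force: 60.6
```

```bash
python3 -c "
from h import *;rep()"
```

```text
t=10.25 tip h=-8.94mm lateral(tool)=[ 0.29 -0.75  0.  ] tilt(tool)=[ 0.0002 -0.0006 -0.    ] yaw=1.806 F(tool)=[ 0.92 -1.28 -8.39] M(tool)=[ 0.423  0.082 -0.038] gw=0.0234 q6=-0.03
```

```bash
python3 - <<'E'
from h import *
from cell import ctrl
rep()
f=np.mean([ctrl.snapshot('scene')['frame'].astype(float) for _ in range(3)],0)
cv2.imwrite('pics/s4.png',f[:,:,::-1].astype(np.uint8))
for y in range(160,184): print(y,[tuple(int(v) for v in f[y,x]) for x in (344,345,346,347,348,349,350)])
cam=CAM["scene"][3][:,3]; w=cam-TOP; w-=w@AX*AX; w/=np.linalg.norm(w)
B=Rt(0,AX).as_matrix()[:,:2]
for d in (.0086,.011):
    e=.014-d
    th=.257+np.arange(4)*np.pi/2+np.pi/4
    c=[(B[:,0]*np.cos(t)-B[:,1]*np.sin(t))*.006*2**.5 for t in th]
    front=max(c,key=lambda v:v@w)
    print(d,"shank btm front",proj("scene",TOP+e*AX+.006*w),"bit front corner at face",proj("scene",TOP+front),"bit corners",np.round(proj("scene",TOP+np.array(c)),1).tolist(),"guard btm front",proj("scene",TOP+(.044-d)*AX+.0165*w),"guard top edge/handle btm axis",proj("scene",TOP+(.048-d)*AX))
E
```

```text
t=10.25 tip h=-8.94mm lateral(tool)=[ 0.29 -0.75  0.  ] tilt(tool)=[ 0.0002 -0.0006 -0.    ] yaw=1.806 F(tool)=[ 0.92 -1.28 -8.39] M(tool)=[ 0.423  0.082 -0.038] gw=0.0234 q6=-0.03
160 [(96, 41, 40), (131, 30, 26), (131, 29, 25), (128, 27, 25), (130, 34, 28), (129, 32, 30), (130, 35, 29)]
161 [(107, 32, 31), (133, 29, 28), (111, 27, 28), (114, 24, 25), (130, 31, 26), (127, 28, 26), (130, 34, 31)]
162 [(119, 30, 27), (140, 32, 29), (87, 24, 22), (80, 23, 18), (107, 26, 26), (133, 36, 35), (131, 30, 28)]
163 [(87, 37, 40), (115, 31, 32), (136, 30, 24), (101, 23, 22), (76, 28, 28), (103, 25, 21), (118, 30, 26)]
164 [(36, 44, 47), (55, 43, 43), (114, 36, 35), (125, 27, 25), (121, 29, 26), (96, 29, 27), (101, 25, 24)]
165 [(33, 35, 33), (43, 49, 51), (40, 43, 48), (78, 38, 39), (119, 27, 27), (139, 33, 29), (135, 31, 30)]
166 [(22, 23, 27), (35, 33, 37), (38, 42, 46), (35, 44, 48), (45, 36, 38), (108, 34, 35), (125, 30, 32)]
167 [(40, 45, 49), (27, 28, 29), (28, 27, 27), (27, 29, 30), (39, 45, 48), (37, 45, 47), (75, 36, 38)]
168 [(47, 53, 56), (42, 51, 54), (47, 51, 53), (52, 53, 51), (3
[... 1707 characters left out ...]
]
183 [(132, 107, 51), (134, 108, 54), (137, 112, 60), (137, 114, 60), (126, 103, 53), (113, 91, 38), (131, 110, 73)]
0.0086 shank btm front [[346.76145214 175.6325341 ]] bit front corner at face [[347.37229972 178.34043883]] bit corners [[343.0, 175.7], [347.4, 178.3], [350.4, 176.0], [346.1, 173.3]] guard btm front [[348.83833181 168.17301559]] guard top edge/handle btm axis [[350.48292814 162.266127  ]]
0.011 shank btm front [[346.53595773 176.44244125]] bit front corner at face [[347.37229972 178.34043883]] bit corners [[343.0, 175.7], [347.4, 178.3], [350.4, 176.0], [346.1, 173.3]] guard btm front [[348.60353148 169.01634677]] guard top edge/handle btm axis [[350.24771087 163.11095574]]
```

Measured in the picture, the shank's lower edge is at row 176.9 and the guard edge at 168.9. That fits an 11 mm depth, and the force stop is at the same depth whatever the yaw or offset. The bit is therefore on the floor of the recess. I ease the push to about 5 N and turn clockwise while following the screw in.

move_arm(plan=[[[0, 0, 0.04], [0, 0, -0.001], 1], [[0, 0, 0.04], [0, 0, 0], 1], [[0, 0, 0.04], [0, 0, 0.001], 1], [[0, 0, 0.04], [0, 0, 0.001], 1]])

```text
clock: 10.8
ee_pos: [0.522, 0.1135, 0.112]
tcp_rot: [2.883, 0.023, 1.549]
wrist_force: [-3.0, -0.0, 5.8]
grip_width: 0.0232
grip_force: 59.9
```

```bash
python3 -c "
from h import *;rep()"
```

```text
t=10.80 tip h=-9.33mm lateral(tool)=[ 0.19 -0.73  0.  ] tilt(tool)=[ 0.0002 -0.0008  0.    ] yaw=1.552 F(tool)=[-0.24 -1.39 -6.33] M(tool)=[ 0.271  0.128 -0.061] gw=0.0232 q6=0.23
```

move_arm(plan=[[[0, 0, 0.04], [0, 0, 0], 1], [[0, 0, 0.04], [0, 0, 0.001], 1], [[0, 0, 0.04], [0, 0, 0.001], 1], [[0, 0, 0.04], [0, 0, 0.001], 1]])

```text
clock: 11.2
ee_pos: [0.5222, 0.1135, 0.1112]
tcp_rot: [2.885, -0.041, 1.306]
wrist_force: [-1.7, 1.2, 3.8]
grip_width: 0.0235
grip_force: 59.6
```

```bash
python3 -c "
from h import *;rep()"
```

```text
t=11.20 tip h=-10.16mm lateral(tool)=[-0.01 -0.75  0.  ] tilt(tool)=[-0.0001 -0.0007 -0.    ] yaw=1.301 F(tool)=[ 0.85 -0.9  -4.09] M(tool)=[ 0.285  0.009 -0.09 ] gw=0.0235 q6=0.48
```

move_arm(plan=[[[0, 0, 0.04], [0, 0, 0.001], 1], [[0, 0, 0.04], [0, 0, 0.001], 1], [[0, 0, 0.04], [0, 0, 0.001], 1], [[0, 0, 0.04], [0, 0, 0.001], 1]])

```text
clock: 11.6
ee_pos: [0.5225, 0.1134, 0.1104]
tcp_rot: [2.902, -0.103, 1.062]
wrist_force: [-2.0, 0.1, 5.3]
grip_width: 0.0235
grip_force: 59.8
```

```bash
python3 -c "
from h import *;rep()"
```

```text
t=11.60 tip h=-11.07mm lateral(tool)=[-0.18 -0.67 -0.  ] tilt(tool)=[-0.0002 -0.0008  0.    ] yaw=1.050 F(tool)=[-0.38 -0.46 -5.65] M(tool)=[ 0.315 -0.083 -0.102] gw=0.0235 q6=0.73
```

move_arm(plan=[[[0, 0, 0.04], [0, 0, 0], 1], [[0, 0, 0.04], [0, 0, 0.001], 1], [[0, 0, 0.04], [0, 0, 0.001], 1], [[0, 0, 0.04], [0, 0, 0.001], 1]])

```text
clock: 12.0
ee_pos: [0.5227, 0.1134, 0.1095]
tcp_rot: [2.935, -0.159, 0.815]
wrist_force: [-2.4, 0.6, 5.4]
grip_width: 0.0238
grip_force: 59.7
```

```bash
python3 -c "
from h import *;rep()"
```

```text
t=12.00 tip h=-11.92mm lateral(tool)=[-0.42 -0.65  0.  ] tilt(tool)=[-0.0004 -0.0005  0.    ] yaw=0.798 F(tool)=[-0.37 -0.98 -5.82] M(tool)=[ 0.243 -0.097 -0.093] gw=0.0238 q6=0.98
```

move_arm(plan=[[[0, 0, 0.04], [0, 0, 0], 1], [[0, 0, 0.04], [0, 0, 0.001], 1], [[0, 0, 0.04], [0, 0, 0.001], 1]])

```text
clock: 12.3
ee_pos: [0.5229, 0.1134, 0.109]
tcp_rot: [2.968, -0.195, 0.627]
wrist_force: [-1.4, 0.3, 2.6]
grip_width: 0.0233
grip_force: 59.5
```

```bash
python3 -c "
from h import *;rep()"
```

```text
t=12.30 tip h=-12.51mm lateral(tool)=[-0.51 -0.54  0.  ] tilt(tool)=[-0.0005 -0.0005  0.    ] yaw=0.610 F(tool)=[-0.41 -0.61 -2.92] M(tool)=[ 0.226 -0.169 -0.126] gw=0.0233 q6=1.17
```

move_arm(plan=[[[0, 0, 0.02], [0, 0, 0.001], 1], [[0, 0, 0.02], [0, 0, 0.001], 1]])

```text
clock: 12.5
ee_pos: [0.5229, 0.1134, 0.1086]
tcp_rot: [2.98, -0.205, 0.565]
wrist_force: [-2.9, 0.6, 6.1]
grip_width: 0.0236
grip_force: 59.9
```

```bash
python3 -c "
from h import *;rep()"
```

```text
t=12.50 tip h=-12.85mm lateral(tool)=[-0.54 -0.51  0.  ] tilt(tool)=[-0.0005 -0.0005 -0.    ] yaw=0.548 F(tool)=[-0.83 -0.97 -6.63] M(tool)=[ 0.213 -0.26  -0.063] gw=0.0236 q6=1.23
```

move_arm(plan=[[[0, 0, 0.02], [0, 0, 0], 1], [[0, 0, 0.02], [0, 0, 0.001], 1]])

```text
clock: 12.7
ee_pos: [0.523, 0.1133, 0.1084]
tcp_rot: [2.994, -0.215, 0.501]
wrist_force: [-2.4, 1.5, 6.3]
grip_width: 0.0233
grip_force: 59.9
```

```bash
python3 -c "
from h import *;rep()"
```

```text
t=12.70 tip h=-13.08mm lateral(tool)=[-0.57 -0.45 -0.  ] tilt(tool)=[-0.0005 -0.0005 -0.    ] yaw=0.485 F(tool)=[ 0.04 -1.5  -6.77] M(tool)=[ 0.247 -0.248 -0.017] gw=0.0233 q6=1.30
```

move_arm(plan=[[[0, 0, 0.02], [0, 0, 0], 1], [[0, 0, 0.02], [0, 0, 0.001], 1], [[0, 0, 0], [0, 0, 0], 1]])

```text
clock: 13.0
ee_pos: [0.5231, 0.1133, 0.1082]
tcp_rot: [3.007, -0.224, 0.438]
wrist_force: [-3.0, -1.3, 5.6]
grip_width: 0.0238
grip_force: 60.0
```

```bash
python3 -c "
from h import *;rep()"
```

```text
t=13.00 tip h=-13.30mm lateral(tool)=[-0.58 -0.43 -0.  ] tilt(tool)=[-0.0006 -0.0004  0.    ] yaw=0.423 F(tool)=[-1.94  0.7  -6.19] M(tool)=[ 0.137 -0.275  0.002] gw=0.0238 q6=1.36
```

move_arm(plan=[[[0, 0, 0.02], [0, 0, 0], 1], [[0, 0, 0], [0, 0, 0], 1]])

```text
clock: 13.2
ee_pos: [0.5231, 0.1133, 0.1082]
tcp_rot: [3.014, -0.228, 0.407]
wrist_force: [-2.9, 1.2, 5.3]
grip_width: 0.0233
grip_force: 60.0
```

```bash
python3 -c "
from h import *;rep()"
```

```text
t=13.20 tip h=-13.34mm lateral(tool)=[-0.61 -0.41 -0.  ] tilt(tool)=[-0.0006 -0.0004 -0.    ] yaw=0.392 F(tool)=[-1.  -1.5 -5.9] M(tool)=[ 0.187 -0.221 -0.108] gw=0.0233 q6=1.39
```

move_arm(plan=[[[0, 0, 0.02], [0, 0, 0], 1], [[0, 0, 0], [0, 0, 0], 1]])

```text
clock: 13.4
ee_pos: [0.5231, 0.1133, 0.1081]
tcp_rot: [3.022, -0.231, 0.375]
wrist_force: [-2.3, 0.5, 4.8]
grip_width: 0.0233
grip_force: 60.1
```

```bash
python3 -c "
from h import *;rep()"
```

```text
t=13.40 tip h=-13.35mm lateral(tool)=[-0.62 -0.39 -0.  ] tilt(tool)=[-0.0005 -0.0004  0.    ] yaw=0.361 F(tool)=[-0.86 -0.67 -5.23] M(tool)=[ 0.123 -0.283 -0.203] gw=0.0233 q6=1.42
```

The torque has risen to 0.2 N m and the depth has stopped changing, so the flange is home. I take off the twist and lift straight out along the axis.

move_arm(plan=[[[0, 0, -0.025], [0, 0, 0], 1], [[0, 0, -0.01], [0, 0, -0.004], 1], [[0, 0, 0], [0, 0, -0.01], 1], [[0, 0, 0], [0, 0, -0.02], 1], [[0, 0, 0], [0, 0, -0.03], 1], [[0, 0, 0], [0, 0, -0.06], 1], [[0, 0, 0], [0, 0, -0.1], 1], [[0, 0, 0], [0, 0, -0.1], 1], [[0, 0, 0], [0, 0, 0], 1], [[0, 0, 0], [0, 0, 0], 1]])

```text
clock: 14.4
ee_pos: [0.5023, 0.1156, 0.1867]
tcp_rot: [3.009, -0.225, 0.43]
wrist_force: [-1.4, -0.8, -1.1]
grip_width: 0.0229
grip_force: 59.2
```

```bash
python3 - <<'E'
from h import *
from cell import ctrl
rep();s,p,Q=cur()
f=ctrl.snapshot('scene')['frame'][:,:,::-1];cv2.imwrite('pics/s5.png',f)
cv2.imwrite('pics/home.png',np.hstack([cv2.resize(a[160:205,325:370],None,fx=8,fy=8,interpolation=cv2.INTER_CUBIC) for a in(cv2.imread('pics/scene0.png'),f)]))
# return: above stand hole, upright, same orientation as gripped (yaw 2.25), TCP z .0945 when hung
p1=np.array([.397,.3475,.2445])
Q1=R.from_euler("xyz",[np.pi,0,2.25])
rv=(Q.inv()*Q1).as_rotvec();print(rv,np.linalg.norm(rv))
plan(p,Q,p1,Q1,12 if np.linalg.norm(rv)<1.75 else 14,1)
E
```

```text
t=14.40 tip h=67.99mm lateral(tool)=[-0.64 -0.38 -0.  ] tilt(tool)=[-0.0004 -0.0012  0.    ] yaw=0.415 F(tool)=[-1.83  0.01  0.71] M(tool)=[ 0.182 -0.165 -0.028] gw=0.0229 q6=1.35
[ 0.29863973 -0.03910453 -1.82279892] 1.8475147555558435
[[[0.014, -0.002, -0.083], [0.004, -0.07, -0.025], 1], [[0.013, -0.002, -0.083], [0.013, -0.069, -0.024], 1], [[0.014, -0.001, -0.083], [0.022, -0.068, -0.023], 1], [[0.013, -0.002, -0.083], [0.03, -0.065, -0.021], 1], [[0.014, -0.002, -0.082], [0.039, -0.06, -0.02], 1], [[0.013, -0.002, -0.083], [0.046, -0.056, -0.019], 1], [[0.014, -0.001, -0.083], [0.053, -0.049, -0.018], 1], [[0.014, -0.002, -0.083], [0.059, -0.043, -0.017], 1], [[0.013, -0.002, -0.083], [0.064, -0.035, -0.017], 1], [[0.014, -0.002, -0.083], [0.068, -0.027, -0.016], 1], [[0.013, -0.002, -0.083], [0.07, -0.018, -0.015], 1], [[0.014, -0.001, -0.083], [0.073, -0.009, -0.016], 1], [[0.014, -0.002, -0.083], [0.072, 0.0, -0.016], 1], [[0.013, -0.002, -0.082], [0.073, 0.01, -0.016], 1]]
```

View pics/home.png

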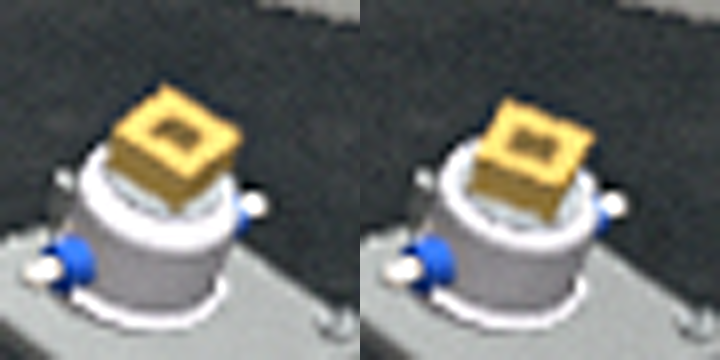

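Picture: left is before, right is now. The brass head has turned about 75° and sunk about 1.5 px along the axis (4.5 mm), so its flange is home. Now I take the driver back to the stand.

move_arm(plan=[[[0.014, -0.002, -0.083], [0.004, -0.07, -0.025], 1], [[0.013, -0.002, -0.083], [0.013, -0.069, -0.024], 1], [[0.014, -0.001, -0.083], [0.022, -0.068, -0.023], 1], [[0.013, -0.002, -0.083], [0.03, -0.065, -0.021], 1], [[0.014, -0.002, -0.082], [0.039, -0.06, -0.02], 1], [[0.013, -0.002, -0.083], [0.046, -0.056, -0.019], 1], [[0.014, -0.001, -0.083], [0.053, -0.049, -0.018], 1], [[0.014, -0.002, -0.083], [0.059, -0.043, -0.017], 1], [[0.013, -0.002, -0.083], [0.064, -0.035, -0.017], 1], [[0.014, -0.002, -0.083], [0.068, -0.027, -0.016], 1], [[0.013, -0.002, -0.083], [0.07, -0.018, -0.015], 1], [[0.014, -0.001, -0.083], [0.073, -0.009, -0.016], 1]])

```text
clock: 15.65
ee_pos: [0.411, 0.3145, 0.2341]
tcp_rot: [3.105, -0.011, 1.995]
wrist_force: [-0.5, 0.9, -2.0]
grip_width: 0.0234
grip_force: 59.2
```

move_arm(plan=[[[0.014, -0.002, -0.083], [0.072, 0.0, -0.016], 1], [[0.013, -0.002, -0.082], [0.073, 0.01, -0.016], 1], [[0, 0, 0], [0, 0, 0], 1], [[0, 0, 0], [0, 0, 0], 1], [[0, 0, 0], [0, 0, 0], 1]])

```text
clock: 16.15
ee_pos: [0.3968, 0.3465, 0.2429]
tcp_rot: [-3.139, -0.0, 2.247]
wrist_force: [-0.5, -0.7, -0.4]
grip_width: 0.0232
grip_force: 59.2
```

```bash
python3 - <<'E'
from h import *
s,p,Q=cur();print(s["clock"],p,s["tcp_rot"],s["wrist_force"],s["ft_torque"])
p1=np.array([.397,.3475,.2445]);Q1=R.from_euler("xyz",[np.pi,0,2.25])
print(Q.inv().apply(p1-p)*1e3,(Q.inv()*Q1).as_rotvec()/(np.pi/2))
from cell import ctrl
f=ctrl.snapshot('scene')['frame'][:,:,::-1];cv2.imwrite('pics/s6.png',f)
# shank centre in scene against hole axis
for y in range(160,182,3):
    print(y,[int(v) for v in f[y,292:312].mean(1)])
for z in(.19,.2,.21): print(z,proj("scene",[.3966,.347,z]))
E
```

```text
16.15 [0.39675621 0.34651585 0.24291385] [-3.13861961e+00 -3.57203047e-04  2.24704392e+00] [-0.53757324 -0.70106893 -0.38430111] [-0.00728133 -0.00403766  0.00510529]
[ 0.61554511  0.8013716  -1.58831563] [-0.00189236 -0.0002302  -0.00188156]
160 [152, 42, 28, 33, 38, 39, 44, 38, 47, 50, 50, 56, 54, 62, 66, 54, 40, 42, 31, 28]
163 [167, 166, 164, 174, 123, 114, 54, 33, 43, 25, 21, 40, 45, 18, 172, 183, 168, 255, 255, 255]
166 [206, 207, 205, 205, 207, 220, 114, 97, 114, 130, 137, 139, 137, 90, 252, 252, 247, 253, 229, 114]
169 [203, 205, 207, 205, 207, 218, 110, 95, 117, 124, 134, 136, 137, 88, 253, 254, 198, 96, 49, 41]
172 [203, 206, 203, 204, 207, 227, 116, 95, 112, 123, 134, 139, 138, 102, 139, 86, 51, 43, 48, 43]
175 [208, 201, 211, 223, 248, 233, 110, 92, 112, 124, 133, 136, 143, 135, 66, 34, 48, 42, 43, 50]
178 [203, 240, 249, 193, 140, 122, 218, 215, 187, 177, 194, 199, 224, 237, 106, 33, 42, 51, 50, 43]
181 [218, 151, 122, 186, 255, 160, 202, 216, 212, 219, 223, 221, 226, 176, 73, 45, 47, 53, 48, 43]
0.19 [[301.74497873 179.83542197]]
0.2 [[301.82595176 174.44074465]]
0.21 [[301.90797657 168.97599469]]
```

move_arm(plan=[[[-0.002, 0, -0.002], [0.002, 0.003, 0.08], 1], [[0, 0, 0], [0, 0, 0.1], 1], [[0, 0, 0], [0, 0, 0.1], 1], [[0, 0, 0], [0, 0, 0.1], 1], [[0, 0, 0], [0, 0, 0.1], 1], [[0, 0, 0], [0, 0, 0.06], 1], [[0, 0, 0], [0, 0, 0.03], 1], [[0, 0, 0], [0, 0, 0], 1], [[0, 0, 0], [0, 0, 0], 1]])

```text
clock: 17.1
ee_pos: [0.398, 0.3486, 0.102]
tcp_rot: [3.139, -0.0, 2.252]
wrist_force: [-0.3, 1.0, -0.2]
grip_width: 0.0231
grip_force: 59.3
```

move_arm(plan=[[[0, 0, 0], [-0.002, -0.003, 0.012], 1], [[0, 0, 0], [0, 0, 0.008], 1], [[0, 0, 0], [0, 0, 0.006], 1], [[0, 0, 0], [0, 0, 0], 1], [[0, 0, 0], [0, 0, 0], 1]])

```text
clock: 17.6
ee_pos: [0.3972, 0.3478, 0.095]
tcp_rot: [3.139, -0.001, 2.253]
wrist_force: [-0.1, 0.7, -0.5]
grip_width: 0.0232
grip_force: 59.3
```

move_arm(plan=[[[0, 0, 0], [0, 0, 0.003], 1], [[0, 0, 0], [0, 0, 0.002], 1], [[0, 0, 0], [0, 0, 0], 1], [[0, 0, 0], [0, 0, 0], 1]])

```text
clock: 18.0
ee_pos: [0.3973, 0.3479, 0.0945]
tcp_rot: [3.139, -0.001, 2.253]
wrist_force: [-2.2, -1.0, 7.3]
grip_width: 0.0234
grip_force: 60.5
```

Guard contact is at the same height as at the start (0.0945). I ease off, open the gripper and lift.

move_arm(plan=[[[0, 0, 0], [0, 0, -0.003], 1], [[0, 0, 0], [0, 0, 0], 0.2], [[0, 0, 0], [0, 0, 0], 0.0], [[0, 0, 0], [0, 0, 0], -0.3], [[0, 0, 0], [0, 0, 0], -0.3], [[0, 0, 0], [0, 0, 0], -0.3], [[0, 0, 0], [0, 0, -0.04], -0.3], [[0, 0, 0], [0, 0, -0.1], -0.3], [[0, 0, 0], [0, 0, -0.2], -0.3], [[0, 0, 0], [0, 0, -0.2], -0.3], [[0, 0, 0], [0, 0, 0], -0.3], [[0, 0, 0], [0, 0, 0], -0.3]])

```text
clock: 19.2
ee_pos: [0.3979, 0.3482, 0.2318]
tcp_rot: [3.135, -0.0, 2.253]
wrist_force: [-0.1, -0.0, -0.8]
grip_width: 0.0558
grip_force: 0.0
```

```bash
python3 - <<'E'
from h import *
from cell import ctrl
s,p,Q=cur();print(s["clock"],p,s["wrist_force"],s["grip_width"])
f=ctrl.snapshot('scene')['frame'][:,:,::-1];cv2.imwrite('pics/s7.png',f)
a=cv2.imread('pics/scene0.png')
for i in(a,f):
    hsv=cv2.cvtColor(i,cv2.COLOR_BGR2HSV);H,S,V=cv2.split(hsv);m=(((H<8)|(H>172))&(S>150)&(V>90)).astype(np.uint8)
    r=np.zeros_like(m);r[200:250,280:325]=1;print(cv2.boundingRect(m&r),(m&r).sum())
d=cv2.absdiff(a,f).max(2);d[:205,:]=0
n,l,st,_=cv2.connectedComponentsWithStats((d>50).astype(np.uint8));print([x.tolist() for x in st[1:] if x[4]>8])
E
```

```text
19.2 [0.39789847 0.34815539 0.23175182] [-0.07425621 -0.03563816 -0.7779454 ] 0.05575651996654073
(293, 209, 17, 30) 388
(292, 209, 17, 29) 372
[[194, 205, 10, 34, 177], [276, 205, 11, 26, 203], [303, 208, 8, 32, 80], [292, 210, 5, 14, 23], [291, 226, 4, 14, 29], [637, 235, 3, 9, 16]]
```

The driver hangs upright again where it was (within a pixel), the bystanders haven't moved, and the gripper is clear.

```bash
python3 -c "
from cell import ctrl;print(ctrl.close_job())"
```

```text
the job is handed in; nothing more can be done
None
```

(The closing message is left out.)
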